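# Index the sample changer and jack the brass sample up to the sensor

### The job

Turn the sample changer's turret one click by its orange knob, to whichever side brings the cup with the brass puck to the front, straight in front of the fixed white sensor head. Then set the little blue jack flat on the worktop with its yellow saddle centred under the red lift foot of that cup, and press the jack's red pump handle fully down so that it lifts the cup with the puck. Finish while holding the handle down, with the puck raised and carried by the jack alone; do not touch the pucks or disturb the beaker, the timer and the stopper.

Things in the scene. Friction and masses are not known exactly. Their poses are not given: they have to be found in the camera images.
- changer: Fixed sample changer. Origin: on the turret's upright axis, under its round foot (radius 50 mm); x axis points from its front to its back. A white sensor head on the column looks to the front (135 to 195 mm up, overhangs 50 mm). Turret plate 83 to 93 mm up: middle arm with the knob (at the front at the start), a cup arm 60 degrees to either side, cup centres 100 mm from the axis.
- turret (a joint): Turn of the turret, rad, counter-clockwise from above. Sprung detents at 0 (start, knob at the front), +1.047 (left_cup at the front) and -1.047 (right_cup at the front); past half way it snaps to the next; stops at +-1.12. Positive carries the knob toward the robot's right. Takes up to about 3 N at the knob.
- turret_knob (a point): Point on the axis of the upright orange knob (18 mm diameter from 115 mm up to its top 151 mm above the worktop), 138 mm above the worktop; it turns with the turret, 115 mm from the turret's axis.
- measuring_station (a point): Fixed point of the changer, 100 mm in front of its axis and 60 mm above the worktop: where the middle of the underside of a lift foot is when its cup is at the front. Its x axis points along the changer's x axis.
- left_cup: White cup (45 mm diameter, rim 5 mm) on the arm left of the knob (changer's +y side). Origin: on the cup's axis at worktop height. Cup floor 100 mm up. It sits on a plunger sliding up through the arm by up to 22 mm and ending below in a red round lift foot (30 mm diameter, underside 60 mm up). Lifting takes about 4.5 N.
- right_cup: The same cup on the right of the knob (changer's -y side at the start).
- brass_puck: Brass sample puck, golden disc 30 mm diameter, 18 mm high, loose in the left or the right cup. Origin: centre of its underside.
- graphite_puck: Black graphite sample puck, 36 mm diameter, 14 mm high, loose in the other cup. Origin: centre of its underside.
- jack: Blue toe jack, loose, about 0.8 kg. Origin: underside of the base below the tower; x axis points forward to the saddle. Base plate 195 x 64 x 8 mm, from 100 mm behind to 95 mm in front of the origin. Tower 36 x 34 mm with a white carrying block on top (26 mm along x, 30 mm along y, 87 to 124 mm up). Saddle arm 22 mm wide runs forward, red handle runs back and up.
- jack_grip (a point): Middle of the jack's white carrying block, 110 mm above the base's underside, straight above the jack's origin; grasp it across the jack's y axis (30 mm). x axis as the jack's.
- saddle_top (a point): Middle of the top of the yellow saddle pad (28 mm diameter), 75 mm in front of the jack's origin; 46 mm above the base's underside when down, and it rises up to 32 mm as the handle goes down (53 mm per rad). The first 14 mm take up the gap to the lift foot.
- jack_handle (a joint): Pump handle angle in rad: 0 at rest (sloping up to the rear by 0.35 rad), 0.6 fully down (stop; sloping down to the rear by 0.25 rad). A spring takes it back up when let go. The pivot is 26 mm behind the jack's origin and 80 mm above the base's underside. Holding it fully down takes about 10 N at the pad, downward.
- handle_pad (a point): Middle of the top face of the red pad on the end of the handle (36 mm long, 40 mm wide), 75 mm from the pivot; at rest about 95 mm behind the jack's origin and 110 mm above the base's underside; fully down about 100 mm behind and 66 mm above.
- beaker: Small glass beaker, 46 mm diameter, 59 mm high, a bystander. Origin: centre of its underside.
- timer: White lab timer lying flat, 66 x 64 x 18 mm, a bystander. Origin: centre of its underside.
- stopper: Black rubber stopper, 29 mm diameter, 11 mm high, a bystander. Origin: centre of its underside.

How it is judged:
By the outcome, as a careful person would: the job done as asked, in the order asked, and still so for the second after the job is handed in, while the arm keeps its last pose, push and grip.
It also fails if it takes over 64 s, if anything falls off the work surface, if the arm or the gripper's body presses on something with over 40 N, if the wrist force passes 120 N, or if a joint passes its speed limit or range.

### The arm

A 6-joint arm with a two-finger parallel gripper is mounted at the origin on a cart in front of the work surface, level with it; the furniture and walls round the work are solid. World frame = base frame: x ahead of the robot, y to its left, z up, the work surface at z = 0. Lengths are in m, angles in rad, forces in N, time in s.
With the tool pointing down it reaches from about 0.3 to 0.775 m from the base axis. Payload 14.6 kg.
Tool frame: the origin (TCP) lies at the very end of the fingers, on their centre line; the grasp point (between the pads) lies 19 mm behind it; x points along the fingers, z is the direction in which the jaws open and shut, and the axes are right-handed (so a half turn about x gives the same grasp; the last joint's range is limited). The gripper opens to 85 mm and grips with 20 to 120 N. Pads are 22 mm wide; open, the fingers measure 114 mm over their backs; the gripper's body (76 mm by 85 mm) begins 54 mm behind the grasp point. The pads swing forward as they close: fully open they stand 13 mm farther back than shut.
Start: joints at [1.222, 0.3, 1.521, -0, 1.321, -0.067], TCP at [0.153, 0.528, 0.231] pointing down, gripper open.
Joint ranges: [-3.03, 3.03], [-0.79, 2.21], [0.23, 2.52], [-1.04, 4.18], [0, 3.07], [-2.55, 2.55]. Speed limits (rad/s): [2.22, 2.22, 2.57, 3.14, 3.14, 3.14].

### API

Orientations are given as a unit quaternion [w, x, y, z].
In Python, from station import * gives the robot as it stands.
- The arm moves only by the tool arm_command, never from a script. Its argument "commands" is one flat list of numbers, 7 for each row, row after row: the opening, from 0 (shut) to 1 (fully open), then the shift along the tool's x, y, z in mm, then the turn, a rotation vector about the tool's x, y, z in rad. A call has 1 to 20 rows; each row is the pose to reach, as a shift and turn from the pose commanded when the call began, along the tool's axes at that moment; what a row does not reach only later rows make up. A row lasts 1/8 s, in which the tool goes at most 62.5 mm and 10.7 degrees, less where a joint would pass 70% of its speed; a pose out of reach is approached as far as the arm can. A call with a gripper value outside its range is refused whole. The fingers move at their own pace and stop on an object; the grip force is fixed at half the most. Time passes only in rows, so rows that repeat a pose let the fingers close. It gives the time, the measured TCP pose, the force and the opening at its end, in the units of the state.
- read_state(): the state, without advancing time (a new reading comes with each control period).
- capture(name): name is "scene" or "top" or "wrist"; returns a dict with "frame" (400x640x3 uint8, blue, green, red), "range_z" (400x640 float32, m along the optical axis (not along the pixel's ray), 0 where there is no reading), "mtx" (3x3 intrinsics, pixels), "R" (3x3) and "t" (3): a world point X has camera coordinates R X + t. Camera axes: x right, y down, z forward; pixel columns grow to the right and rows downward; lengths in m; the calibration is good to about 2 mm. A picture is of the moment at which its call begins.
- hand_in(): hands the job in, once; it reports no verdict.
The state is a dict: "clock": time; "joint_positions": joint angles; "qvel": joint speeds; "joint_efforts": joint torques, N m; "tool_pos": TCP position; "orientation": TCP orientation; "wrist_force": force on the tool from outside, world axes, zero at the start; "wrist_torque": the same for the moment, N m; "opening": opening from 0.0 (shut) to 1.0 (fully open).
Only numpy, scipy, OpenCV 4.12 (cv2) and the standard library are available. Lean on these libraries where they do the work, as an engineer would, in place of code of your own. Each camera call takes 0.05 s, during which the arm holds its last target. There are 200 camera calls.

## Working session

There is one attempt and no reset: what is moved stays moved. The work goes in short steps, Python scripts to look and compute and a tool call to move; the robot and the scene stay as the last step left them, time stands still between calls to the robot, and variables do not carry over. Pictures are saved under pics/ and viewed, about 8 in all and at most 12, crops included, and the job is handed in when it is done.

Besides the shell and the picture viewer there is one more tool, called after "Request:" by a JSON object that holds its "name" and its "arguments", one argument or row to a line. arm_command: Moves the arm, as the interface text tells. Its arguments: {"type":"object","properties":{"commands":{"type":"array"}},"required":["commands"]}

```bash
mkdir -p pics; ls; cat > h.py <<'E'
from station import *
import numpy as np, cv2
from scipy.spatial.transform import Rotation as Rn
def cloud(c):
    z=c["range_z"]; K=np.array(c["mtx"]); v,u=np.indices(z.shape)
    P=np.stack([(u-K[0,2])/K[0,0]*z,(v-K[1,2])/K[1,1]*z,z],-1)
    W=(P-np.array(c["t"]).ravel())@np.array(c["R"])
    W[z<=0]=np.nan
    return W
def save(n,img): cv2.imwrite(f"pics/{n}.png",img)
E
python3 - <<'E'
from h import *
s=read_state(); print(s)
for n in ("scene","top"):
    c=capture(n); save(n+"1",c["frame"]); np.savez(n+"1.npz",W=cloud(c),f=c["frame"],K=c["mtx"],R=c["R"],t=c["t"])
    print(n,-np.array(c["R"]).T@np.array(c["t"]).ravel())
E
```

```text
pics
{'clock': 0.0, 'joint_positions': array([ 1.22244190e+00,  3.00498057e-01,  1.52161870e+00, -1.58874177e-05,
        1.32071254e+00, -6.66212730e-02]), 'qvel': array([ 0.00228433,  0.00067565,  0.00159897,  0.00031139,  0.00142223,
       -0.00039301]), 'joint_efforts': array([-4.46703666e-06, -5.43492258e+01, -3.61801600e+01, -3.24292887e-05,
        3.96409843e-03, -1.44394244e-05]), 'tool_pos': array([0.15284324, 0.52807452, 0.23069062]), 'orientation': array([ 0.56488374, -0.4250912 ,  0.56561023,  0.4246044 ]), 'wrist_force': array([-0.00863257,  0.6114762 , -0.97522006]), 'wrist_torque': array([ 0.07172347, -0.01052379,  0.0074164 ]), 'opening': 0.999905985223257}
scene [ 0.10822236 -0.81525113  0.64466171]
top [0.39807254 0.10377098 1.14738385]
```

View pics/top1.png

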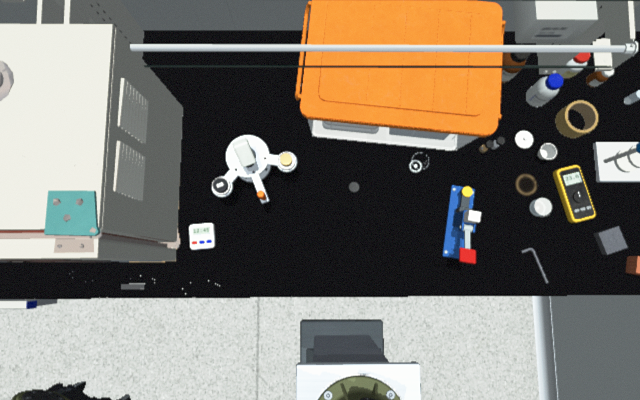

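View pics/scene1.png

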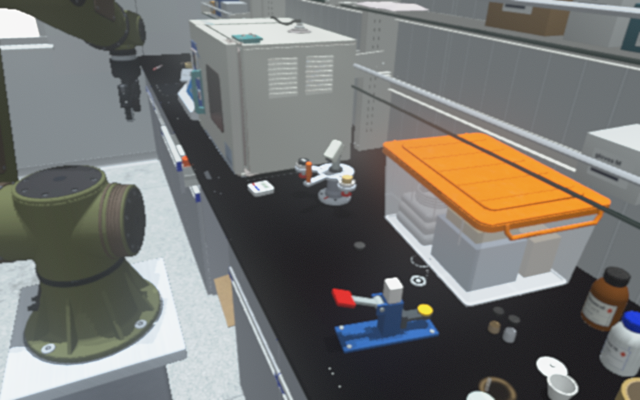

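The top view shows the changer axis near px (247,157), the knob at (262,197), the brass cup on the right at (287,161) and graphite on the left at (221,185). The jack is at (465,222), with its saddle at (467,191) and its pad at (467,256). The timer is at (202,236), the stopper at (354,187) and the beaker at about (419,162). Brass is in right_cup, so the turret turns -1.047, which takes the knob to the robot's left.

```bash
python3 - <<'E'
from h import *
np.set_printoptions(precision=4,suppress=True)
for cam in ("top1","scene1"):
    d=np.load(cam+".npz"); W=d["W"]; f=d["f"]; hsv=cv2.cvtColor(f,cv2.COLOR_BGR2HSV)
    H,S,V=[hsv[...,i].astype(int) for i in range(3)]
    x,y,z=W[...,0],W[...,1],W[...,2]
    print(cam)
    def rep(n,m):
        m=m&np.isfinite(z)
        if m.sum()==0: print(n,0);return
        P=W[m]; print(n,m.sum(),"med",np.median(P,0),"mean",P.mean(0),"min",P.min(0),"max",P.max(0))
    work=(x>0.15)&(x<0.75)&(z>-0.02)&(z<0.3)
    red=((H<6)|(H>174))&(S>150)&(V>80); org=(H>=6)&(H<16)&(S>150)&(V>120); yel=(H>=22)&(H<34)&(S>150)&(V>120); blu=(H>100)&(H<125)&(S>120)
    jr=work&(y<-0.1)&(y>-0.35); cr=work&(y>0.1)&(y<0.5)
    rep("pad",red&jr&(z>.07)); rep("saddle",yel&jr&(z>.03)&(z<.07)); rep("base",blu&jr&(z<.02)); rep("grip",jr&(S<50)&(V>150)&(z>.118)&(z<.13)&(x<0.5))
    rep("knobtop",(org|red)&cr&(z>.145)&(x<.55)); rep("brass",(H>14)&(H<30)&(S>60)&cr&(z>.1)&(z<.135))
    rep("platewhite",cr&(S<50)&(z>.075)&(z<.13)); rep("head",cr&(S<50)&(z>.18)&(z<.21)&(x<.7))
    m=blu&jr&(z<.02)
    if cam=="top1":
        P=W[m][:,:2].astype(np.float32); print(cv2.minAreaRect(P))
        for n,(u,v) in dict(stop=(354,187),beak=(416,164),timer=(202,236),gr=(222,185),axis=(240,150),knob=(263,198),brass=(287,160)).items(): print(n,W[v,u],f[v,u])
f=np.load("top1.npz")["f"]; save("topcrop",np.vstack([cv2.resize(f[130:270,185:305],None,fx=4,fy=4)]) )
c1=cv2.resize(f[125:265,180:310],None,fx=3,fy=4);c2=cv2.resize(f[150:290,400:520],None,fx=3,fy=4)
save("crops",np.hstack([c1,c2]))
E
```

```text
top1
pad 228 med [ 0.4223 -0.2593  0.1108] mean [ 0.4215 -0.2597  0.1104] min [ 0.4031 -0.2821  0.1018] max [ 0.4397 -0.2378  0.1197]
saddle 86 med [ 0.5909 -0.2899  0.0448] mean [ 0.591  -0.2898  0.0448] min [ 0.5776 -0.3019  0.0402] max [ 0.6044 -0.2771  0.0489]
base 1154 med [ 0.4942 -0.2616  0.0068] mean [ 0.5085 -0.2625  0.006 ] min [ 0.3227 -0.3481 -0.006 ] max [ 0.7319 -0.102   0.0192]
grip 0
knobtop 0
brass 104 med [0.6601 0.1795 0.1167] mean [0.6603 0.1799 0.1161] min [0.6467 0.1668 0.1022] max [0.6756 0.1916 0.1213]
platewhite 3002 med [0.6382 0.3215 0.0934] mean [0.6219 0.3415 0.098 ] min [0.4128 0.1024 0.075 ] max [0.7499 0.4997 0.13  ]
head 740 med [0.5715 0.4662 0.1925] mean [0.5693 0.4428 0.1935] min [0.4155 0.2626 0.18  ] max [0.6997 0.498  0.21  ]
((0.5239258408546448, -0.2274409830570221), (0.4070332646369934, 0.24125829339027405), 2.2051122188568115)
stop [0.6084 0.0033 0.0137] [96 96 94]
beak [ 0.6743 -0.1695  0.0013] [218 222 208]
timer [0.4782 0.4055 0.0174] [253 253 253]
gr [0.5966 0.3361 0.1097] [238 241 241]
axis [0.6668 0.2819 0.175 ] [238 243 238]
knob [0.5
[... 152 characters left out ...]
min [ 0.4051 -0.2838  0.0978] max [ 0.4432 -0.2409  0.1181]
saddle 123 med [ 0.5918 -0.2932  0.0466] mean [ 0.5923 -0.2929  0.0464] min [ 0.5795 -0.3054  0.0386] max [ 0.6066 -0.278   0.0485]
base 2023 med [ 0.4926 -0.2892  0.0084] mean [ 0.5024 -0.283   0.0081] min [ 0.4155 -0.3261 -0.0021] max [ 0.6216 -0.1624  0.02  ]
grip 0
knobtop 0
brass 61 med [0.6607 0.1717 0.1166] mean [0.6603 0.1723 0.115 ] min [0.649  0.1619 0.1051] max [0.6746 0.1879 0.1217]
platewhite 2512 med [0.6165 0.464  0.097 ] mean [0.5975 0.3878 0.1009] min [0.4135 0.1517 0.0751] max [0.7496 0.4996 0.13  ]
head 859 med [0.5544 0.4663 0.1943] mean [0.5555 0.4588 0.1946] min [0.4148 0.2613 0.18  ] max [0.6998 0.4996 0.21  ]
```

View pics/crops.png

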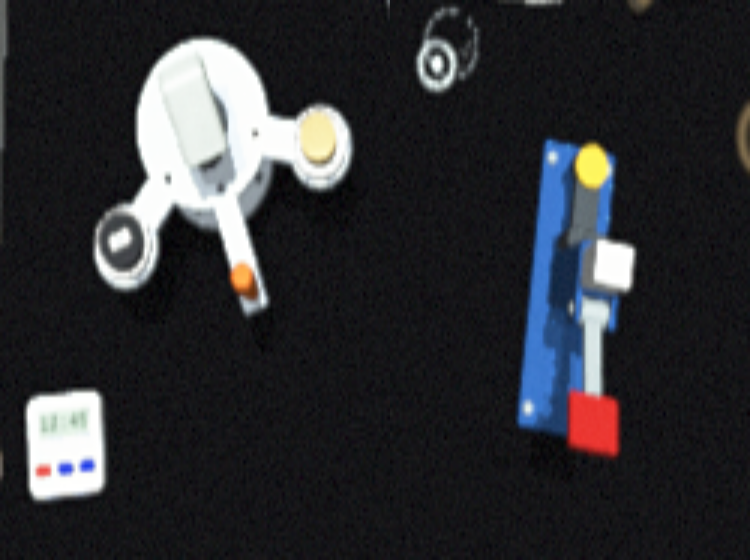

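The crops show brass in the right cup, graphite in the left cup, and the knob at the front. The jack has a clear straight line from saddle to pad. Next I fit both poses.

```bash
python3 - <<'E'
from h import *
from scipy.optimize import least_squares
np.set_printoptions(precision=4,suppress=True)
A0=np.array([.665,.275]); 
for cam in ("top1","scene1"):
    d=np.load(cam+".npz"); W=d["W"]; f=d["f"]; hsv=cv2.cvtColor(f,cv2.COLOR_BGR2HSV).astype(int); H,S,V=[hsv[...,i] for i in range(3)]
    x,y,z=W[...,0],W[...,1],W[...,2]
    near=np.hypot(x-A0[0],y-A0[1])<.16
    kn=near&(H>4)&(H<20)&(S>140)&(z>.12)&(x<.6); br=near&(H>14)&(H<32)&(S>50)&(z>.112)&(z<.124)
    gr=near&(V<90)&(z>.105)&(z<.125)
    print(cam)
    for n,m in (("knob",kn),("brass",br),("graph",gr)): print(n,m.sum(),np.r_[W[m].mean(0),W[m].min(0),W[m].max(0)] if m.any() else 0)
    for n,c in (("R",(.658,.177)),("L",(.597,.334))):
        m=(S<60)&(V>120)&(np.hypot(x-c[0],y-c[1])<.04)&(z>.103)&(z<.117)
        (cx,cy),r=cv2.minEnclosingCircle(W[m][:,:2].astype(np.float32)); print(n,m.sum(),cx,cy,r,W[m].mean(0))
    m=near&(S<60)&(V>120)&(z>.085)&(z<.098)&(np.hypot(x-A0[0],y-A0[1])<.07)
    P=W[m][:,:2].astype(np.float32); print("plate",m.sum(),cv2.minEnclosingCircle(P))
    m=near&(S<60)&(z>.15)&(z<.2); print("head",m.sum(),cv2.minAreaRect(W[m][:,:2].astype(np.float32)))
s=read_state(); print(Rn.from_quat(np.roll(s["orientation"],-1)).as_matrix())
E
```

```text
top1
knob 46 [0.5662 0.2364 0.1468 0.5604 0.2291 0.1237 0.5746 0.2446 0.1533]
brass 107 [0.6602 0.1802 0.1169 0.6467 0.1668 0.1124 0.6756 0.1936 0.1213]
graph 97 [0.5956 0.3387 0.1129 0.581  0.3236 0.1079 0.6111 0.3551 0.1172]
R 38 0.6607711315155029 0.18050287663936615 0.022070445120334625 [0.6577 0.1813 0.1071]
L 77 0.5969848036766052 0.34127989411354065 0.02196839451789856 [0.5988 0.3411 0.1107]
plate 1249 ((0.6629896759986877, 0.2742648720741272), 0.06944113224744797)
head 398 ((0.6672624945640564, 0.2759450078010559), (0.06066007912158966, 0.03594987839460373), 21.76454734802246)
scene1
knob 43 [0.5689 0.2312 0.1388 0.5642 0.2237 0.1208 0.5763 0.2422 0.1542]
brass 46 [0.6612 0.1739 0.1177 0.6468 0.1619 0.1122 0.6746 0.1899 0.1217]
graph 16 [0.5894 0.3298 0.1113 0.5834 0.3223 0.1067 0.5963 0.3392 0.1149]
R 42 0.6619868874549866 0.17727729678153992 0.023836452513933182 [0.6582 0.1734 0.106 ]
L 32 0.5947687029838562 0.3398649990558624 0.020165788009762764 [0.5943 0.3388 0.1105]
plate 414 ((0.6644201278686523, 0.27629220485687256), 0.06869084388017654)
head 241 ((0.6677730083465576, 0.273612380027771), (0.05907566472887993, 0.03767195716500282), 20.169031143188477)
[[-0.0004 -0.9606  0.2781]
 [-0.001   0.2781  0.9606]
 [-1.      0.0001 -0.0011]]
```

```bash
cat >> h.py <<'E'
np.set_printoptions(precision=4,suppress=True)
def rel(targets,base=None):
    """targets: (x,y,z,jaw angle deg), tool down. prints shift mm and turn rotvec from base pose (default measured)"""
    s=read_state(); p=s["tool_pos"]; R=Rn.from_quat(np.roll(s["orientation"],-1))
    if base is not None:
        p,R=np.array(base[:3]),down(base[3])
    for x,y,z,a in targets:
        d=R.inv().apply(np.array([x,y,z])-p)*1000; r=(R.inv()*down(a)).as_rotvec()
        print([round(float(v),1) for v in d]+[round(float(v),3) for v in r])
def down(a):
    a=np.radians(a); X=np.array([0,0,-1.]); Z=np.array([np.cos(a),np.sin(a),0]); return Rn.from_matrix(np.stack([X,np.cross(Z,X),Z],1))
def st():
    s=read_state(); R=Rn.from_quat(np.roll(s["orientation"],-1)).as_matrix()
    print(s["clock"],s["tool_pos"],"jaw",np.degrees(np.arctan2(R[1,2],R[0,2])),"F",s["wrist_force"],"op",s["opening"],"tilt",R[2])
A=np.array([.6742,.2782]); YAW=0.38
def knob(phi): 
    t=np.pi+YAW+np.radians(phi); return A+.115*np.array([np.cos(t),np.sin(t)])
E
python3 - <<'E'
from h import *
k=knob(0); rel([(*k,.231,111.8)]); 
b=(*k,.231,111.8); rel([(*k,.124,111.8)]+[(*knob(-i),.124,111.8-i) for i in range(0,70,10)]+[(*knob(-63),.124,48.8),(*knob(-60),.124,51.8),(*knob(-60),.24,51.8)],b)
E
```

```text
[-0.1, -479.5, -165.7, -0.662, -0.001, -0.0]
[107.0, 0.0, 0.0, 0.0, 0.0, 0.0]
[107.0, 0.0, 0.0, 0.0, 0.0, 0.0]
[107.0, -1.8, 20.0, 0.175, 0.0, 0.0]
[107.0, -7.0, 39.3, 0.349, 0.0, 0.0]
[107.0, -15.4, 57.5, 0.524, -0.0, -0.0]
[107.0, -26.9, 73.9, 0.698, -0.0, -0.0]
[107.0, -41.1, 88.1, 0.873, -0.0, -0.0]
[107.0, -57.5, 99.6, 1.047, -0.0, -0.0]
[107.0, -62.8, 102.4, 1.1, -0.0, -0.0]
[107.0, -57.5, 99.6, 1.047, -0.0, -0.0]
[-9.0, -57.5, 99.6, 1.047, -0.0, -0.0]
```

Request:
{"name": "arm_command", "arguments": {
  "commands": [0.5, 0, -480, -166, -0.662, 0, 0, 0.5, 0, -480, -166, -0.662, 0, 0, 0.5, 0, -480, -166, -0.662, 0, 0, 0.5, 0, -480, -166, -0.662, 0, 0, 0.5, 0, -480, -166, -0.662, 0, 0, 0.5, 0, -480, -166, -0.662, 0, 0, 0.5, 0, -480, -166, -0.662, 0, 0, 0.5, 0, -480, -166, -0.662, 0, 0, 0.5, 0, -480, -166, -0.662, 0, 0, 0.5, 0, -480, -166, -0.662, 0, 0, 0.5, 0, -480, -166, -0.662, 0, 0, 0.5, 0, -480, -166, -0.662, 0, 0]
}}

```text
clock: 1.6
tool_pos: [0.5671, 0.2362, 0.2315]
orientation: [0.396, -0.586, 0.396, 0.586]
wrist_force: [0.4, -0.7, -0.8]
opening: 0.502
```

```bash
python3 - <<'E'
from h import *
st(); c=capture("wrist"); save("w1",c["frame"]); W=cloud(c); np.savez("w1.npz",W=W,f=c["frame"])
f=c["frame"]; hsv=cv2.cvtColor(f,cv2.COLOR_BGR2HSV).astype(int); H,S,V=[hsv[...,i] for i in range(3)]
m=(H>4)&(H<20)&(S>140)&(np.hypot(*(W[...,:2]-knob(0)).transpose(2,0,1))<.05)&(W[...,2]>.12); print(m.sum(),W[m].mean(0) if m.any() else 0,W[m].min(0),W[m].max(0))
t=m&(W[...,2]>.147); print("top",t.sum(),W[t].mean(0))
E
```

```text
1.6 [0.5671 0.2362 0.2315] jaw 111.85980545824084 F [ 0.4369 -0.7117 -0.763 ] op 0.5015372004777929 tilt [-1.     -0.0001  0.0001]
450 [0.5681 0.2368 0.1454] [0.5624 0.2291 0.1201] [0.5779 0.2463 0.1528]
top 300 [0.5699 0.2374 0.1504]
```

View pics/w1.png

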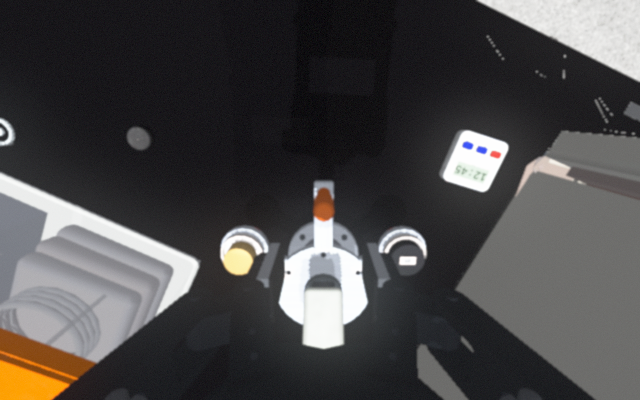

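The wrist view shows the knob at px (323,205), between the cups and on the gripper's centre line. Its position agrees to 3 mm, so I'm lowering over it and turning.

Request:
{"name": "arm_command", "arguments": {
  "commands": [0.5, 50, -2, 0, 0, 0, 0, 0.5, 80, -2, 0, 0, 0, 0, 0.5, 107, -2, 0, 0, 0, 0, 0.5, 107, -2, 0, 0, 0, 0, 0.5, 107, -3, 10, 0.09, 0, 0, 0.5, 107, -4, 20, 0.175, 0, 0, 0.5, 107, -6, 30, 0.26, 0, 0, 0.5, 107, -9, 39, 0.35, 0, 0, 0.5, 107, -13, 49, 0.44, 0, 0, 0.5, 107, -17, 58, 0.52, 0, 0, 0.5, 107, -23, 66, 0.61, 0, 0, 0.5, 107, -29, 74, 0.7, 0, 0, 0.5, 107, -36, 81, 0.785, 0, 0, 0.5, 107, -43, 88, 0.87, 0, 0, 0.5, 107, -51, 94, 0.96, 0, 0, 0.5, 107, -60, 100, 1.05, 0, 0, 0.5, 107, -65, 103, 1.1, 0, 0, 0.5, 107, -65, 103, 1.1, 0, 0, 0.5, 107, -60, 100, 1.05, 0, 0, 0.5, 107, -60, 100, 1.05, 0, 0]
}}

```text
clock: 4.15
tool_pos: [0.5864, 0.3504, 0.1253]
orientation: [0.637, -0.308, 0.636, 0.308]
wrist_force: [-0.1, 0.0, -0.2]
opening: 0.501
```

Request:
{"name": "arm_command", "arguments": {
  "commands": [0.5, -40, 0, 0, 0, 0, 0, 0.5, -80, 0, 0, 0, 0, 0, 0.5, -116, 0, 0, 0, 0, 0, 0.5, -116, 0, 0, 0, 0, 0, 0.5, -116, 0, 0, 0, 0, 0]
}}

```text
clock: 4.78
tool_pos: [0.5862, 0.3504, 0.2398]
orientation: [0.636, -0.308, 0.637, 0.308]
wrist_force: [0.3, -0.1, 0.3]
opening: 0.501
```

```bash
python3 - <<'E'
from h import *
st()
cs={n:capture(n) for n in ("wrist","top","scene")}
for n,c in cs.items():
    f=c["frame"]; W=cloud(c); np.savez(n+"2.npz",W=W,f=f)
    x,y,z=W[...,0],W[...,1],W[...,2]
    hsv=cv2.cvtColor(f,cv2.COLOR_BGR2HSV).astype(int); H,S,V=[hsv[...,i] for i in range(3)]
    near=np.hypot(x-A[0],y-A[1])<.16; print(n)
    for nm,m in (("knob",near&(H>4)&(H<20)&(S>140)&(z>.147)&(z<.16)),("brass",near&(H>14)&(H<32)&(S>50)&(z>.112)&(z<.124)),("graph",near&(V<90)&(z>.107)&(z<.119))):
        print(nm,m.sum(),W[m].mean(0) if m.any() else 0)
w=cs["wrist"]["frame"]; save("w2",np.hstack([w[:,100:540],cv2.resize(cs["top"]["frame"][120:260,180:300],(343,400))]))
E
```

```text
4.775 [0.5862 0.3504 0.2398] jaw 51.60913515948999 F [ 0.3029 -0.1043  0.3162] op 0.5010488707156202 tilt [-1.      0.0003 -0.0006]
wrist
knob 277 [0.5873 0.3538 0.1505]
brass 582 [0.5828 0.2494 0.1177]
graph 180 [0.6867 0.3799 0.1121]
top
knob 0 0
brass 106 [0.5805 0.2459 0.1174]
graph 75 [0.6943 0.3708 0.1127]
scene
knob 2 [0.5862 0.345  0.1499]
brass 56 [0.5815 0.2416 0.1174]
graph 0 0
```

View pics/w2.png

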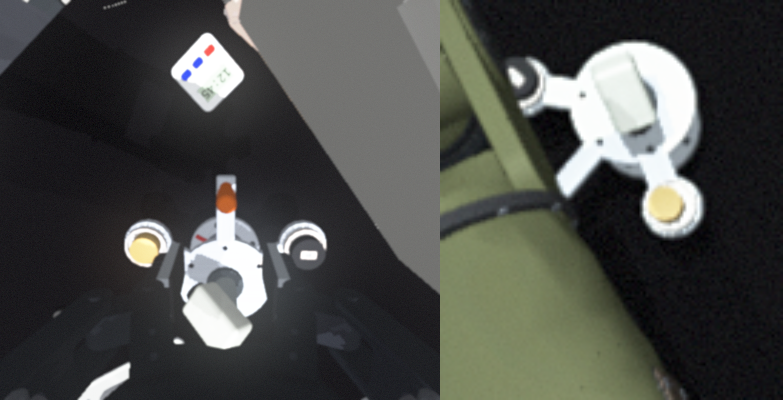

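The right cup with brass is now at the front, before the sensor head (px ~(667,205) in the right inset). Next is the jack.

```bash
python3 - <<'E'
from h import *
rel([(.5175,-.2788,.24,80.3)])
E
```

```text
[-0.2, -336.8, -535.8, -0.501, -0.002, -0.001]
```

Request:
{"name": "arm_command", "arguments": {
  "commands": [1, 0, -337, -536, -0.5, 0, 0, 1, 0, -337, -536, -0.5, 0, 0, 1, 0, -337, -536, -0.5, 0, 0, 1, 0, -337, -536, -0.5, 0, 0, 1, 0, -337, -536, -0.5, 0, 0, 1, 0, -337, -536, -0.5, 0, 0, 1, 0, -337, -536, -0.5, 0, 0, 1, 0, -337, -536, -0.5, 0, 0, 1, 0, -337, -536, -0.5, 0, 0, 1, 0, -337, -536, -0.5, 0, 0, 1, 0, -337, -536, -0.5, 0, 0, 1, 0, -337, -536, -0.5, 0, 0, 1, 0, -337, -536, -0.5, 0, 0, 1, 0, -337, -536, -0.5, 0, 0]
}}

```text
clock: 6.68
tool_pos: [0.5183, -0.2777, 0.2404]
orientation: [0.54, -0.456, 0.54, 0.456]
wrist_force: [0.2, 0.4, -0.5]
opening: 0.997
```

```bash
python3 - <<'E'
from h import *
st()
c=capture("wrist"); f=c["frame"]; W=cloud(c); np.savez("w3.npz",W=W,f=f); save("w3",f)
x,y,z=W[...,0],W[...,1],W[...,2]
hsv=cv2.cvtColor(f,cv2.COLOR_BGR2HSV).astype(int); H,S,V=[hsv[...,i] for i in range(3)]
n=np.hypot(x-.5175,y+.2788)<.15
for nm,m in (("saddle",n&(H>22)&(H<34)&(S>150)&(z>.03)&(z<.06)),("pad",n&((H<6)|(H>174))&(S>150)&(z>.09)),("block",n&(S<60)&(V>120)&(z>.119)&(z<.13))):
    print(nm,m.sum(),W[m].mean(0) if m.any() else 0)
    if m.sum()>20: print(cv2.minAreaRect(W[m][:,:2].astype(np.float32)))
E
```

```text
6.675 [ 0.5183 -0.2777  0.2404] jaw 80.36697856320941 F [ 0.213   0.3679 -0.5105] op 0.9966731180717636 tilt [-1.     -0.0001 -0.    ]
saddle 322 [ 0.5932 -0.2896  0.0459]
((0.5937092304229736, -0.2893209755420685), (0.025357544422149658, 0.027408968657255173), 71.28109741210938)
pad 1791 [ 0.4244 -0.2598  0.1109]
((0.4248932898044586, -0.260213702917099), (0.040111202746629715, 0.03432410955429077), 78.57330322265625)
block 815 [ 0.5188 -0.2763  0.1236]
((0.5196084380149841, -0.27632248401641846), (0.029072897508740425, 0.025909671559929848), 80.43766021728516)
```

View pics/w3.png

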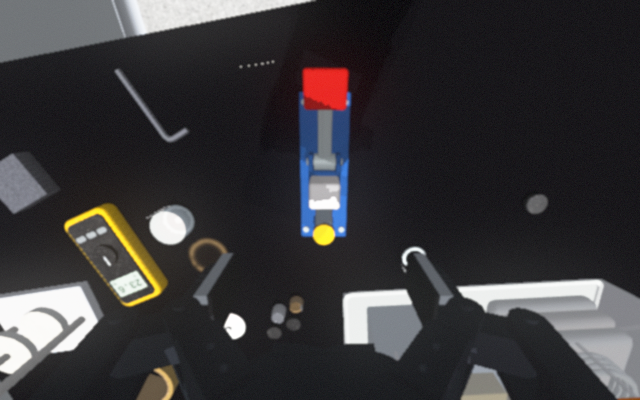

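The block is at (.5190,-.2765), nearly under the tool, and the jaw angle matches. I'm lowering and gripping.

Request:
{"name": "arm_command", "arguments": {
  "commands": [1, 50, -0.5, 1, 0, 0, 0, 1, 90, -0.5, 1, 0, 0, 0, 1, 120, -0.5, 1, 0, 0, 0, 1, 145, -0.5, 1, 0, 0, 0, 1, 145, -0.5, 1, 0, 0, 0, 0, 145, -0.5, 1, 0, 0, 0, 0, 145, -0.5, 1, 0, 0, 0, 0, 145, -0.5, 1, 0, 0, 0, 0, 145, -0.5, 1, 0, 0, 0, 0, 145, -0.5, 1, 0, 0, 0, 0, 145, -0.5, 1, 0, 0, 0, 0, 145, -0.5, 1, 0, 0, 0, 0, 145, -0.5, 1, 0, 0, 0]
}}

```text
clock: 8.35
tool_pos: [0.5189, -0.2779, 0.0961]
orientation: [0.541, -0.456, 0.54, 0.456]
wrist_force: [-0.4, 2.6, 6.7]
opening: 0.344
```

```bash
python3 - <<'E'
from h import *
st()
ex=np.array([np.cos(YAW),np.sin(YAW)]); A=np.array([.6752,.279])
# block = origin; offset of tool from origin along jack x ~0
s=read_state(); p=s["tool_pos"]
J=A-.175*ex; P=J-.07*ex
rel([(p[0],p[1],p[2]+.07,80.3),(*P,p[2]+.07,111.8)]); print(P,J)
E
```

```text
8.35 [ 0.5189 -0.2779  0.0961] jaw 80.27556058572033 F [-0.3798  2.6496  6.7293] op 0.34386704561455883 tilt [-1.     -0.0011 -0.0001]
[-70.0, -0.1, -0.0, -0.0, -0.0, 0.001]
[-70.2, 148.9, 447.3, -0.55, -0.0, 0.001]
[0.4477 0.1881] [0.5127 0.2141]
```

Request:
{"name": "arm_command", "arguments": {
  "commands": [0, -20, 0, 0, 0, 0, 0, 0, -45, 0, 0, 0, 0, 0, 0, -70, 0, 0, 0, 0, 0, 0, -70, 15, 40, -0.05, 0, 0, 0, -70, 32, 95, -0.12, 0, 0, 0, -70, 49, 148, -0.18, 0, 0, 0, -70, 66, 200, -0.24, 0, 0, 0, -70, 83, 250, -0.31, 0, 0, 0, -70, 100, 300, -0.37, 0, 0, 0, -70, 116, 350, -0.43, 0, 0, 0, -70, 130, 390, -0.48, 0, 0, 0, -70, 142, 425, -0.52, 0, 0, 0, -70, 149, 447, -0.55, 0, 0, 0, -70, 149, 447, -0.55, 0, 0, 0, -70, 149, 447, -0.55, 0, 0]
}}

```text
clock: 10.22
tool_pos: [0.4469, 0.1872, 0.1648]
orientation: [0.396, -0.585, 0.397, 0.586]
wrist_force: [-0.2, -1.0, -8.1]
opening: 0.338
```

```bash
cat > look.py <<'E'
from h import *
import sys
tag=sys.argv[1]; st(); J0=np.array([.5127,.2141])
ex=np.array([np.cos(YAW),np.sin(YAW)]); ey=np.array([-ex[1],ex[0]]); A=np.array([.6752,.279])
for n in ("wrist","scene","top"):
    c=capture(n); f=c["frame"]; W=cloud(c); save(f"{n}{tag}",f); np.savez(f"{n}{tag}.npz",W=W,f=f)
    x,y,z=W[...,0],W[...,1],W[...,2]
    hsv=cv2.cvtColor(f,cv2.COLOR_BGR2HSV).astype(int); H,S,V=[hsv[...,i] for i in range(3)]
    near=np.hypot(x-.52,y-.22)<.2; red=((H<5)|(H>175))&(S>130)
    print(n)
    for nm,m in (("saddle",near&(H>22)&(H<34)&(S>150)&(z>.03)&(np.hypot(x-A[0],y-A[1])>.05)&((z<.1)|(z>.13))),("brass",near&(H>14)&(H<32)&(S>50)&(z>.1)&(z<.15)&(np.hypot(*(W[...,:2]-A+.1*ex).transpose(2,0,1))<.02)),("foot",near&red&(z>.04)&(z<.085)&(np.hypot(*(W[...,:2]-A+.1*ex).transpose(2,0,1))<.03)),("pad",near&red&(np.hypot(*(W[...,:2]-A).transpose(2,0,1))>.2)),("cuprim",(S<60)&(V>120)&(z>.106)&(z<.117)&(np.hypot(*(W[...,:2]-A+.1*ex).transpose(2,0,1))<.03))):
        if m.sum()>3:
            P=W[m]; d=P[:,:2]-A; e=np.c_[d@ex,d@ey]*1000
            (cx,cy),r=cv2.minEnclosingCircle(e.astype(np.float32))
            print(nm,m.sum(),"z",P[:,2].mean().round(4),P[:,2].max().round(4),"chg mean",e.mean(0).round(1),"circ",round(cx,1),round(cy,1),round(r,1))
E
python3 look.py 4
```

```text
10.225 [0.4469 0.1872 0.1648] jaw 111.76526034433329 F [-0.2334 -0.9973 -8.1174] op 0.33838347879724084 tilt [-1.      0.0012 -0.0002]
wrist
saddle 5 z 0.0619 0.0624 chg mean [-111.2    1.8] circ -111.1 0.6 4.2
foot 115 z 0.0652 0.0678 chg mean [-107.8    1.4] circ -103.6 1.2 13.2
pad 8857 z 0.1779 0.1869 chg mean [-341.9   -0.6] circ -346.1 -0.8 49.5
scene
brass 73 z 0.1156 0.1206 chg mean [-102.    -1.2] circ -97.6 -0.3 17.1
foot 15 z 0.0656 0.0681 chg mean [-102.5   -8.6] circ -99.6 -4.7 13.2
pad 95 z 0.1802 0.1859 chg mean [-348.2   -9.5] circ -345.0 -4.2 22.9
cuprim 8 z 0.1082 0.1133 chg mean [-105.7   -0.2] circ -104.0 -1.5 18.4
top
saddle 4 z 0.4208 0.4218 chg mean [-213.7  -19.3] circ -213.7 -19.3 3.4
brass 115 z 0.1162 0.1207 chg mean [-101.1    4.5] circ -99.9 4.5 14.6
cuprim 24 z 0.1148 0.1169 chg mean [-97.9   2.9] circ -101.0 5.7 20.2
```

Request:
{"name": "arm_command", "arguments": {
  "commands": [0, 30, 0, 2, 0, 0, 0, 0, 50, 0, 2, 0, 0, 0, 0, 62, 0, 2, 0, 0, 0, 0, 63, 0, 2, 0, 0, 0, 0, 63, -12, 2, 0, 0, 0, 0, 63, -25, 2, 0, 0, 0, 0, 63, -40, 2, 0, 0, 0, 0, 63, -55, 2, 0, 0, 0, 0, 63, -65, 2, 0, 0, 0, 0, 63, -70, 2, 0, 0, 0, 0, 63, -70, 2, 0, 0, 0, 0, 63, -70, 2, 0, 0, 0]
}}

```text
clock: 11.88
tool_pos: [0.5112, 0.2155, 0.1023]
orientation: [0.396, -0.585, 0.397, 0.586]
wrist_force: [0.3, -0.9, -7.5]
opening: 0.336
```

```bash
python3 look.py 5; python3 - <<'E'
import cv2,numpy as np
a=cv2.imread("pics/scene5.png")[120:270,260:420]; b=cv2.imread("pics/wrist5.png")
cv2.imwrite("pics/v5.png",np.hstack([cv2.resize(a,(427,400)),b[0:400,140:500]]))
E
```

```text
11.875 [0.5112 0.2155 0.1023] jaw 111.78674610205181 F [ 0.3077 -0.9042 -7.4883] op 0.33646198805599636 tilt [-1.      0.0003 -0.    ]
wrist
saddle 10 z 0.0517 0.0534 chg mean [-99.5   1.6] circ -99.5 1.6 13.4
brass 22 z 0.1021 0.1032 chg mean [-111.2    2.7] circ -111.4 2.6 3.2
foot 130 z 0.0655 0.0675 chg mean [-108.7    1.4] circ -103.8 1.2 13.1
pad 9324 z 0.1123 0.1241 chg mean [-273.     2.2] circ -288.5 2.2 48.5
scene
saddle 21 z 0.0529 0.0549 chg mean [-105.5   -5.1] circ -106.3 -5.4 10.9
brass 68 z 0.1154 0.1206 chg mean [-101.6   -2.1] circ -98.7 3.3 16.4
foot 13 z 0.066 0.0679 chg mean [-101.5   -5.3] circ -98.6 -3.8 14.4
pad 65 z 0.1178 0.1238 chg mean [-278.9  -11.5] circ -275.1 -5.3 21.2
cuprim 9 z 0.1084 0.112 chg mean [-102.7   -3.7] circ -99.0 -5.1 18.9
top
brass 6 z 0.1157 0.1175 chg mean [-86.6   4.6] circ -87.4 4.3 6.5
cuprim 7 z 0.1123 0.1168 chg mean [-84.8  -0.3] circ -84.7 -0.6 14.4
```

View pics/v5.png

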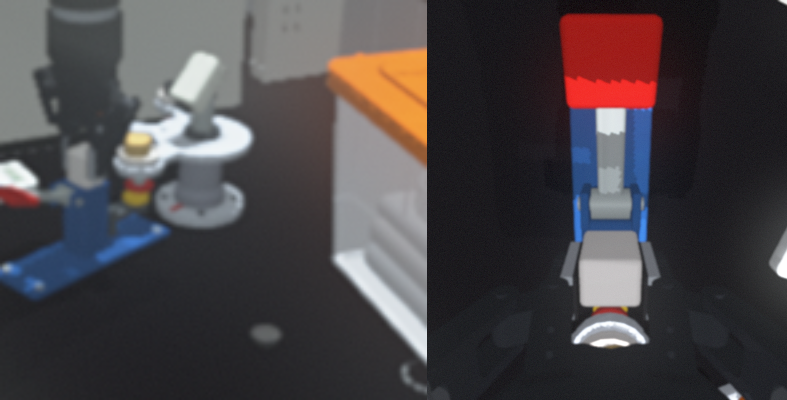

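In the scene view the yellow saddle (px ~(135,197)) sits right under the red foot (137,185). I'll measure the column offset exactly.

```bash
python3 - <<'E'
from h import *
d=np.load("scene5.npz"); f=d["f"]; W=d["W"]; hsv=cv2.cvtColor(f,cv2.COLOR_BGR2HSV).astype(int); H,S,V=[hsv[...,i] for i in range(3)]
roi=np.zeros(H.shape,bool); roi[183:203,300:322]=1
for n,m in (("red",roi&((H<8)|(H>172))&(S>110)),("yel",roi&(H>20)&(H<36)&(S>110))):
    r,c=np.nonzero(m); print(n,m.sum())
    for q in np.unique(r): cc=c[r==q]; print(q,cc.min(),cc.max(),(cc.min()+cc.max())/2,len(cc))
K=capture("scene")["mtx"]; print(K[0,0], np.nanmedian(W[190:200,305:318,:],(0,1)))
f2=cv2.resize(f[178:208,296:326],None,fx=1,fy=1); print(f[193:203:2,304:320,:].tolist()[0][:0])
E
```

```text
red 27
188 307 316 311.5 4
189 307 317 312.0 7
190 307 316 311.5 10
191 310 315 312.5 6
yel 37
192 306 308 307.0 3
193 306 315 310.5 10
194 306 315 310.5 10
195 307 315 311.0 9
196 309 313 311.0 5
447.9558268374581 [0.5811 0.2349 0.0475]
[]
```

The offset is about 1 px (2.5 mm), and the wrist estimate says about 3 mm the opposite way, so I'll keep this position. Lowering.

Request:
{"name": "arm_command", "arguments": {
  "commands": [0, 3, 0, 0, 0, 0, 0, 0, 5, 0, 0, 0, 0, 0, 0, 6, 0, 0, 0, 0, 0, 0, 6.5, 0, 0, 0, 0, 0, 0, 6.5, 0, 0, 0, 0, 0]
}}

```text
clock: 12.7
tool_pos: [0.5114, 0.2156, 0.0961]
orientation: [0.397, -0.585, 0.396, 0.585]
wrist_force: [-4.2, -0.4, 0.2]
opening: 0.336
```

Request:
{"name": "arm_command", "arguments": {
  "commands": [0.7, 6.5, 0, 0, 0, 0, 0, 0.7, 6, 0, 0, 0, 0, 0, 0.7, 6, 0, 0, 0, 0, 0, 0.7, 6, 0, 0, 0, 0, 0, 0.7, -20, 0, 0, 0, 0, 0, 0.7, -60, 0, 0, 0, 0, 0, 0.7, -100, 0, 0, 0, 0, 0, 0.7, -100, 30, 0, 0, 0, 0, 0.7, -100, 75, 0, 0, 0, 0, 0, -100, 101, 0, 0, 0, 0, 0, -100, 101, 0, 0, 0, 0, 0, -100, 101, 0, 0, 0, 0, 0, -100, 101, 0, 0, 0, 0]
}}

```text
clock: 14.32
tool_pos: [0.4182, 0.1783, 0.1957]
orientation: [0.397, -0.585, 0.397, 0.585]
wrist_force: [0.0, -0.7, -0.8]
opening: -0.001
```

```bash
python3 look.py 6; python3 - <<'E'
import cv2,numpy as np
a=cv2.imread("pics/scene6.png")[130:250,260:400]; b=cv2.imread("pics/wrist6.png")
cv2.imwrite("pics/v6.png",np.hstack([cv2.resize(a,(467,400)),b[0:400,160:480]]))
E
```

```text
14.325 [0.4182 0.1783 0.1957] jaw 111.78118447318269 F [ 0.0301 -0.708  -0.8188] op -0.0012010975086238752 tilt [-1.  0.  0.]
wrist
foot 19 z 0.0661 0.0671 chg mean [-107.1    1.4] circ -107.3 1.4 5.4
pad 1479 z 0.1115 0.2438 chg mean [-272.8    2.3] circ -251.8 1.8 39.7
scene
saddle 24 z 0.0463 0.0487 chg mean [-102.8   -2.2] circ -102.5 -2.7 11.8
brass 72 z 0.1155 0.122 chg mean [-102.2   -1.2] circ -99.2 2.0 15.6
foot 12 z 0.0659 0.0679 chg mean [-101.7   -8.5] circ -98.9 -4.1 13.5
pad 75 z 0.1114 0.1182 chg mean [-278.3   -9.9] circ -274.9 -5.5 20.4
cuprim 9 z 0.1093 0.1166 chg mean [-100.1    1.5] circ -98.9 -4.0 21.5
top
brass 117 z 0.1164 0.1217 chg mean [-101.3    4.6] circ -99.7 4.3 14.8
cuprim 24 z 0.1138 0.117 chg mean [-97.6   2.8] circ -99.5 0.6 21.9
```

View pics/v6.png

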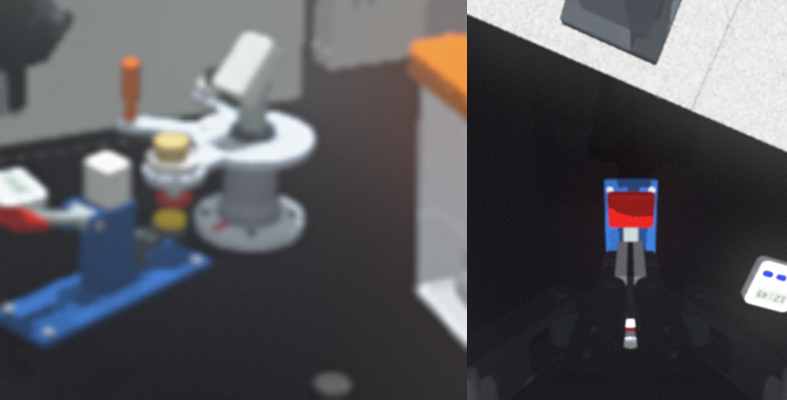

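The jack is flat and the saddle is under the foot within about 2 mm (zoomed px (170,218) vs (172,193)). The closed fingers are above the pad, so I'm pressing.

Request:
{"name": "arm_command", "arguments": {
  "commands": [0, 30, 0, 0, 0, 0, 0, 0, 60, 0, 0, 0, 0, 0, 0, 76, 0, 0, 0, 0, 0, 0, 80, 0, 0, 0, 0, 0, 0, 84, 0, 0, 0, 0, 0, 0, 88, 0, 0, 0, 0, 0, 0, 92, 0, 0, 0, 0, 0, 0, 96, 0, 0, 0, 0, 0, 0, 100, 0, 0, 0, 0, 0, 0, 104, 0, 0, 0, 0, 0, 0, 108, 0, 0, 0, 0, 0, 0, 112, 0, 0, 0, 0, 0, 0, 115, 0, 0, 0, 0, 0, 0, 118, 0, 0, 0, 0, 0, 0, 118, 0, 0, 0, 0, 0]
}}

```text
clock: 16.35
tool_pos: [0.4174, 0.178, 0.0776]
orientation: [0.396, -0.585, 0.397, 0.586]
wrist_force: [-5.7, -2.2, 8.0]
opening: 0.001
```

```bash
python3 look.py 7
```

```text
16.35 [0.4174 0.178  0.0776] jaw 111.78457798934159 F [-5.7421 -2.2257  8.0156] op 0.0013739121815795512 tilt [-1.     0.001  0.   ]
wrist
pad 1902 z 0.0769 0.1196 chg mean [-285.1    2.9] circ -277.2 2.3 23.8
scene
brass 70 z 0.1253 0.1311 chg mean [-102.7   -2. ] circ -98.4 2.0 16.8
pad 98 z 0.0736 0.0819 chg mean [-281.    -5.9] circ -246.6 26.9 66.9
cuprim 72 z 0.1119 0.1159 chg mean [-103.9   -8.2] circ -97.6 -2.1 23.2
top
brass 118 z 0.1264 0.1317 chg mean [-100.9    4.1] circ -100.1 4.3 14.5
cuprim 124 z 0.1109 0.1159 chg mean [-101.2   -2.4] circ -98.9 2.0 22.8
```

The puck is rising. There is about 6 N of sideways drag, so I'm following the pad back 2 mm as I finish the stroke.

Request:
{"name": "arm_command", "arguments": {
  "commands": [0, 2, 1, 0, 0, 0, 0, 0, 4, 2, 0, 0, 0, 0, 0, 6, 2, 0, 0, 0, 0, 0, 8, 2, 0, 0, 0, 0, 0, 9, 2, 0, 0, 0, 0, 0, 10, 2, 0, 0, 0, 0, 0, 10, 2, 0, 0, 0, 0]
}}

```text
clock: 17.38
tool_pos: [0.4176, 0.178, 0.0688]
orientation: [-0.398, 0.586, -0.395, -0.584]
wrist_force: [4.0, 1.7, 9.1]
opening: -0.001
```

```bash
python3 look.py 8; python3 - <<'E'
from h import *
for t in "68":
    for n in ("scene","top"):
        d=np.load(f"{n}{t}.npz"); W=d["W"]; hsv=cv2.cvtColor(d["f"],cv2.COLOR_BGR2HSV).astype(int)
        m=(hsv[...,0]>100)&(hsv[...,0]<125)&(hsv[...,1]>120)&(W[...,2]<.02)&(np.hypot(W[...,0]-.51,W[...,1]-.22)<.12); print(n,t,m.sum(),W[m].mean(0),W[m].max(0),W[m].min(0))
a=cv2.imread("pics/scene8.png")[130:250,260:400]; b=cv2.imread("pics/wrist8.png")
save("v8",np.hstack([cv2.resize(a,(467,400)),b[:,160:480]]))
E
```

```text
17.375 [0.4176 0.178  0.0688] jaw 111.78121068319197 F [4.0294 1.6808 9.1461] op -0.0014091317995778509 tilt [-1.     -0.0049 -0.0001]
wrist
pad 1814 z 0.0665 0.1112 chg mean [-283.7    3.1] circ -275.9 2.0 23.5
scene
brass 71 z 0.1321 0.1377 chg mean [-101.8   -1.6] circ -98.4 1.8 16.9
pad 106 z 0.0613 0.0716 chg mean [-277.3   -3.2] circ -251.2 46.8 78.8
cuprim 15 z 0.1154 0.1168 chg mean [-104.1   -9. ] circ -96.7 -1.7 22.7
top
brass 120 z 0.133 0.1393 chg mean [-101.2    4.5] circ -100.1 4.0 14.4
cuprim 57 z 0.115 0.1169 chg mean [-101.8   -5.4] circ -98.7 1.3 22.3
scene 6 743 [0.4965 0.2    0.0083] [0.618  0.2654 0.0198] [ 0.4086  0.1466 -0.0019]
top 6 476 [0.5454 0.2252 0.0059] [0.6121 0.3333 0.0195] [ 0.4699  0.1088 -0.0063]
scene 8 789 [0.5003 0.2033 0.0082] [0.6188 0.2959 0.0197] [ 0.4084  0.1476 -0.0016]
top 8 604 [0.533  0.2192 0.0055] [0.6276 0.3341 0.0194] [ 0.4471  0.1114 -0.0072]
```

View pics/v8.png

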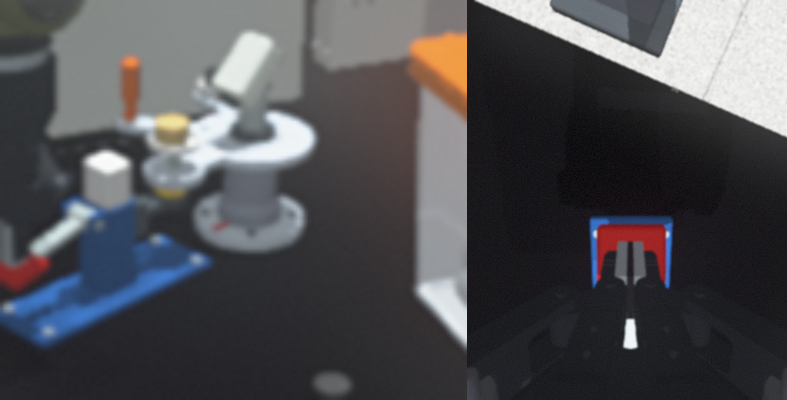

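The puck is up about 17 mm and the jack has not moved. I'm pressing a few mm more to reach the stop firmly.

Request:
{"name": "arm_command", "arguments": {
  "commands": [0, 1.5, -0.5, 0, 0, 0, 0, 0, 3, -1, 0, 0, 0, 0, 0, 4, -1, 0, 0, 0, 0, 0, 4, -1, 0, 0, 0, 0]
}}

```text
clock: 18.02
tool_pos: [0.4183, 0.1783, 0.0662]
orientation: [-0.398, 0.586, -0.395, -0.585]
wrist_force: [-10.6, -2.7, 39.0]
opening: -0.001
```

```bash
python3 look.py 9 | grep -v cuprim
```

```text
18.025 [0.4183 0.1783 0.0662] jaw 111.78825540348464 F [-10.582   -2.7352  38.9813] op -0.0005807775648979587 tilt [-1.     -0.0045 -0.0003]
wrist
pad 1846 z 0.0641 0.1099 chg mean [-282.9    3.1] circ -275.5 2.8 23.4
scene
brass 70 z 0.1339 0.1402 chg mean [-101.9   -1.5] circ -99.1 1.0 16.3
pad 105 z 0.061 0.0716 chg mean [-278.6   -5.7] circ -244.2 21.2 61.0
top
brass 124 z 0.1347 0.1404 chg mean [-101.1    4.6] circ -99.7 4.9 14.7
```

The stop is reached: 39 N and an 18 mm lift. I'm easing off a little, then checking that it holds.

Request:
{"name": "arm_command", "arguments": {
  "commands": [0, -0.8, 0.3, 0, 0, 0, 0, 0, -0.8, 0.3, 0, 0, 0, 0, 0, -0.8, 0.3, 0, 0, 0, 0, 0, -0.8, 0.3, 0, 0, 0, 0, 0, -0.8, 0.3, 0, 0, 0, 0, 0, -0.8, 0.3, 0, 0, 0, 0]
}}

```text
clock: 18.92
tool_pos: [0.4181, 0.1782, 0.0666]
orientation: [-0.398, 0.586, -0.395, -0.584]
wrist_force: [-6.1, -1.8, 29.2]
opening: 0.001
```

```bash
python3 look.py 10 | grep -v cuprim; python3 - <<'E'
from h import *
a=cv2.imread("pics/scene10.png")[130:250,260:400]; b=cv2.imread("pics/top10.png")[120:280,170:370]
save("v10",np.hstack([cv2.resize(a,(420,360)),cv2.resize(b,(375,360))[:,:375]]))
E
```

```text
18.925 [0.4181 0.1782 0.0666] jaw 111.78514701233843 F [-6.106  -1.8208 29.1989] op 0.0013174012477637671 tilt [-1.     -0.0048 -0.0002]
wrist
pad 1831 z 0.0644 0.1096 chg mean [-283.1    3.2] circ -275.3 2.4 23.3
scene
brass 73 z 0.1334 0.1404 chg mean [-101.9   -1.6] circ -99.2 3.4 15.7
pad 107 z 0.0601 0.0703 chg mean [-277.3   -4. ] circ -249.4 44.6 75.2
top
brass 123 z 0.1345 0.1396 chg mean [-101.1    4.7] circ -100.4 4.8 14.6
```

View pics/v10.png

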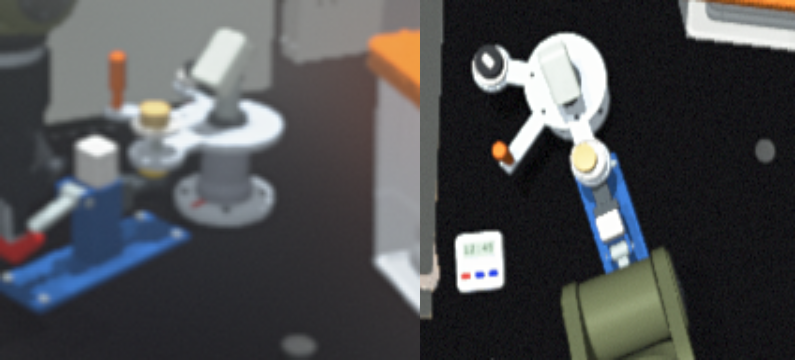

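The brass cup is raised on the jack in front of the sensor head. The turret is on its detent and the stopper and timer have not moved. Handing in.

```bash
python3 -c "
from station import *
print(hand_in())"
```

```text
the job is handed in; nothing more can be done
None
```

The job is done and handed in at about 19 s on the robot's clock. I turned the turret one click by the knob, toward the robot's left. That brought right_cup, which holds the brass puck, to the front before the sensor head. I then set the jack flat with its saddle under that cup's lift foot, and I'm holding the pump handle down with the closed fingers.

**Last checks**
- **Lift:** the puck's top rose from about 117 mm to 134 mm, so it is up about 17–18 mm where 18 mm was expected. It held there for the last second.
- **Handle:** it is on its stop, held with about 29 N downward. The force peaked at 39 N when it reached the stop, close to the 40 N limit, but it was the fingertips pressing.
- **Jack:** it stayed in place during the press. There was 6 N of sideways drag on the tool at the end, and 11 N at the peak.
- **Bystanders:** the timer and stopper look unmoved in the last picture. The beaker was not in that picture's crop, but the arm never went near it.

**Where the checks disagreed:** before the jack was set down, the wrist and scene cameras put the saddle about 3 mm off the foot's centre in opposite directions. I left it between the two. With the jack down, the scene view showed an offset of about 2 mm.

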